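# Set and hold the parcel gauge on the packing table

## Task

Release the parcel gauge by bringing its brake lever (disc knob, at the end of the rail) straight up, and leave it so. Then draw the sprung sliding leg out along the rail until its pointed tip lines up with the marker clip on the scale, and only when it is there swing the cam lever on top of the leg (barrel grip) fully shut towards the robot, without letting the leg creep off the mark. Finish while still holding: the cam is too worn to resist the return spring, so keep gripping the leg at the mark with its lever shut, and leave the other things on the table alone.

Things in the scene. Friction and masses are not known exactly. Their poses are not given: they have to be found in the camera images.
- gauge: Fixed parcel gauge: plywood board (x -65..215, y -280..280, 12 mm thick), aluminium rail 30 mm wide, top 30 mm up, along y. Origin on the table under the rail, mid length; z up; +x to the scale at the far edge; the leg slides out to -y from its home at y +80. Brake lever at y +200. Fixed steel zero jaw at y +130 (10 mm thick, 57 mm high, x -30..170).
- brake (a joint): Angle of the brake lever (rad), which swings about the gauge's y axis. 0 = leaning 0.9 rad (52 deg) from vertical towards the gauge's -x (the robot); 0.9 = straight up; stops at 1.6 (leaning to +x). It starts leaning towards the robot. Friction keeps it where it is left (about 2 N at the knob).
- brake_knob (a point): Centre of the black disc knob, 36 mm diameter, 16 mm thick along the gauge's y, at the end of the brake lever, 95 mm from its hinge; arm below it 14 x 10 mm (10 along y). Can be pinched over its flat sides (along y) from above, turning between the pads.
- brake_hinge (a point): Hinge axis (along the gauge's y) of the brake lever, 52 mm above the table.
- leg (a joint): Travel of the sliding leg along the gauge's -y (m): 0 = home, stop at 0.24. The leg: dark steel carriage 58 x 56 mm on the rail, top 44 mm above the table, carrying the cam lever and an upright steel blade 8 mm thick (17 to 57 mm above the table) reaching in +x to a point. A spring always draws it home (3 N at 0 to 6 N at 0.24), cam shut or not; it stays only while held.
- leg_tip (a point): The point of the leg's blade, 166 mm in +x from the carriage's centre, at half the blade's height (37 mm above the table). It is lined up when its y along the gauge equals that of mark.
- mark (a point): The line to set to: the -x end (facing the leg's tip) of the thin pale ridge, 3 mm wide, on the black marker clip (30 x 26 x 16 mm) on the scale at the board's far edge, 34 mm above the table. Fixed during the job; leg must be drawn out some 80 to 190 mm to reach it. Axes as the gauge's.
- cam (a joint): Angle of the cam lever (rad), hinged on the leg about the gauge's y axis. 0 = open, leaning 0.15 rad from vertical to +x; 0.15 = upright; grows as it swings over towards -x (the robot); 1.35 = shut, at its stop, 0.37 rad above level. Friction keeps it where it is left (about 1.6 N at the grip).
- cam_grip (a point): Centre of the cam lever's black barrel grip, 20 mm diameter, 28 mm long along the gauge's y, 75 mm from the hinge. Pinched over its two flat ends (along y, from above) it both draws the leg and swings the lever, turning between the pads.
- cam_hinge (a point): Hinge axis (along the gauge's y) of the cam lever, on the leg, 60 mm above the table.
- packet: Bystander: small cardboard packet 85 x 35 x 22 mm lying on the gauge's board near its -y end. Origin under its centre.
- tape: Bystander: roll of clear tape, 90 mm across, 48 mm high, lying flat in front of the gauge. Origin under its centre.
- spray: Bystander: white bottle, 56 mm across, 150 mm high, beyond the brake end of the gauge. Origin under its centre.
- mug: Bystander: white mug 80 mm across, 90 mm high, beyond the gauge's -y end. Origin under its centre.
- carton: Bystander: cardboard carton 130 x 100 x 70 mm, beyond the gauge's -y end. Origin under its centre.
- jar: Bystander: glass jar 60 mm across, 70 mm high, beyond the brake end. Origin under its centre.
- notebook: Bystander: notebook 100 x 70 x 12 mm flat in front of the gauge. Origin under its centre.

How it is judged (in metres and radians):
On the way, in this order (a step that is already met when the one before it is completed fails the run):
1. brake lever upright (within 0.12 rad) with the leg still at home (value of joint brake between 0.78 and 1.02 rad and value of joint leg below 0.02 m), for 0.3 s.
2. leg drawn to the mark (within 6 mm), cam lever still open (y of leg_tip in the frame of mark between -0.006 and 0.006 m and value of joint cam below 0.4 rad), for 0.1 s.
3. cam lever shut with the leg at the mark (y of leg_tip in the frame of mark between -0.006 and 0.006 m and value of joint cam above 1.2 rad), for 0.3 s.
At the end, for the whole second after the job is handed in: The leg's tip is within 6 mm of the mark along the scale and still, the cam lever is shut (joint above 1.2 of 1.35 rad), the fingers still press on the leg or its lever with more than 1 N, and the brake lever stands upright within 0.15 rad (all of step 3 and contact force between the fingers and leg above 1 N and value of joint brake between 0.75 and 1.05 rad and value of joint leg between 0.06 and 0.21 m and velocity of joint leg between -0.01 and 0.01 m/s); the arm keeps its last pose, push and grip.
It fails at once if leg drawn out more than 30 mm while the brake lever is over 0.2 rad from upright (value of joint leg above 0.03 m and (value of joint brake below 0.7 rad or value of joint brake above 1.1 rad)).
It fails at once if cam lever swung past 0.55 rad while the leg is more than 12 mm off the mark (value of joint cam above 0.55 rad and (y of leg_tip in the frame of mark below -0.012 m or y of leg_tip in the frame of mark above 0.012 m)).
It fails at once if a bystander moved more than 30 mm (distance of any of packet, tape, spray, mug, carton, jar, notebook from where it was at the start of the episode above 0.03 m).
It also fails if it takes over 58 s, if anything falls off the work surface, if the arm or the gripper's body presses on something with over 40 N, if the wrist force passes 120 N, or if a joint passes its speed limit or range.

## Robot

A 7-joint arm with a two-finger parallel gripper is mounted at the origin on the work surface. World frame = base frame: x ahead of the robot, y to its left, z up, the work surface at z = 0. Lengths are in mm, angles in rad, forces in N, time in s.
With the tool pointing down it reaches from about 425 to 875 mm from the base axis. Payload 4.7 kg.
Tool frame: the origin (TCP) lies midway between the tips of the shut fingers; the grasp point (between the pads) lies grasp_offset behind it (grasp_offset is the distance from the TCP to the grasp point, in mm); z points along the fingers, y is the direction in which the jaws open and shut (so a half turn about z gives the same grasp; the last joint's range is limited). The gripper opens to 85 mm and grips with 20 to 120 N. Pads are 22 mm wide; open, the fingers measure 114 mm over their backs; the gripper's body (76 mm by 85 mm) begins 54 mm behind the grasp point. The pads swing forward as they close: fully open they stand 13 mm farther back than shut.
Start: joints at [1.226, 0.321, -0.07, 1.45, 0.023, 1.371, -0.057], TCP at [228.229, -608.635, 231.349] pointing down, gripper open.
Joint ranges: [-2.86, 2.86], [-0.3, 2.09], [-1.38, 1.24], [0.06, 2.45], [-1.56, 4.7], [0.09, 2.05], [-2.69, 2.69]. Speed limits (rad/s): [2.57, 2.57, 3.14, 3.14, 3.14, 3.14, 3.14].

## Interface

Orientations are given as a unit quaternion [x, y, z, w].
In Python, from rig import sense, capture, calibration, job_done, grasp_offset gives the robot as it stands. The module is installed in compiled form; this text tells all that it offers.
- The arm moves only by the tool carry_out, never from a script. Its arguments are lists of equal length, an entry for each row: "linear": the shift along the world's x, y, z in cm, a list of three; "spin": the turn about the world's z in degrees. In form: {"linear": [[tx, ty, tz], ...], "spin": [spin, ...]}. A call has 1 to 12 rows; each row shifts and turns the commanded pose from where the row before left it; what a row does not reach is not made up. A row lasts 1/8 s, in which the tool goes at most 62.5 mm and 10.7 degrees, less where a joint would pass 70% of its speed; a pose out of reach is approached as far as the arm can. A call with a gripper value outside its range is refused whole. "gripper" is the closure in counts, from 0 (fully open) to 255 (shut), set as the call begins (left out, the last holds). The fingers move at their own pace and stop on an object; "newtons" is the grip in N (left out, the last holds). Time passes only in rows, so rows that do not move let the fingers close. It gives the time, the measured TCP pose, the force and the opening at its end, in the units of the state.
- sense(): the state, without advancing time (a new reading comes with each control period).
- capture(name): name is "scene" or "side" or "wrist"; returns (picture, depth): 420x560x3 uint8, red, green, blue; 420x560 float32, mm along the optical axis (not along the pixel's ray), 0 where there is no reading.
- calibration(name): a dict with "fov_y" (degrees; the focal length in pixels is half the picture's height over the tangent of half this angle, whatever the lens; pixels are square), "cx", "cy" (the principal point, pixels), "extrinsics" (4x4, takes a point from world to camera coordinates); the wrist camera has in their place "hand_eye" (4x4, takes a point from camera to tool coordinates, whose origin is the TCP and whose axes are the flange's). Camera axes: x right, y down, z forward; pixel columns grow to the right and rows downward; lengths in mm; the calibration is good to about 2 mm. A picture is of the moment at which its call begins: read the wrist's pose just before it. calibration takes no time and is no camera call.
- job_done(): hands the job in, once; it reports no verdict.
The state is a dict: "clock": time; "qpos": joint angles; "joint_vel": joint speeds; "tau": joint torques, N m; "position": TCP position; "ee_rot": TCP orientation; "wrist_force": force on the tool from outside, world axes, zero at the start; "wrist_torque": the same for the moment, N m; "width": finger opening in mm.
Only numpy, scipy, OpenCV 4.12 (cv2) and the standard library are available. Lean on these libraries where they do the work, as an engineer would, in place of code of your own. Each camera call takes 0.05 s, during which the arm holds its last target. There are 200 camera calls.

## Working session

There is one attempt and no reset: what is moved stays moved. The work goes in short steps, Python scripts to look and compute and a tool call to move; the robot and the scene stay as the last step left them, time stands still between calls to the robot, and variables do not carry over. Pictures are saved under pics/ and viewed, about 8 in all and at most 12, crops included, and the job is handed in when it is done.

Besides the shell and the picture viewer there is one more tool, called after ">>>" as a command line: name --pt "numbers of a row" for each row, then --argument value for the rest. carry_out: Moves the arm, as the interface text tells. Its arguments: {"type":"object","properties":{"linear":{"type":"array"},"spin":{"type":"array"},"gripper":{"type":"number"},"newtons":{"type":"number"}},"required":["linear","spin"]}

```bash
mkdir -p pics; cat > h.py <<'E'
import numpy as np, cv2
from rig import sense, capture, calibration, grasp_offset
from scipy.spatial.transform import Rotation as R
def K(c): 
    f=210/np.tan(np.radians(c['fov_y'])/2); return f,c['cx'],c['cy']
def c2w(name,s=None):
    c=calibration(name)
    if 'extrinsics' in c: return np.linalg.inv(np.array(c['extrinsics']))
    T=np.eye(4);T[:3,:3]=R.from_quat(s['ee_rot']).as_matrix();T[:3,3]=s['position']
    return T@np.array(c['hand_eye'])
def cloud(name,d,s=None):
    f,cx,cy=K(calibration(name));v,u=np.mgrid[:420,:560]
    P=np.stack([(u-cx)/f*d,(v-cy)/f*d,d],-1);T=c2w(name,s)
    return P@T[:3,:3].T+T[:3,3]
def ray(name,u,v,z,s=None):
    f,cx,cy=K(calibration(name));T=c2w(name,s)
    r=T[:3,:3]@np.array([(u-cx)/f,(v-cy)/f,1]);o=T[:3,3]
    return o+r*(z-o[2])/r[2]
def grab(name,fn):
    s=sense();p,d=capture(name);cv2.imwrite('pics/%s.png'%fn,p[:,:,::-1]);np.savez('pics/%s.npz'%fn,p=p,d=d);return p,d,s
E
python3 - <<'E'
from h import *
for n in('scene','side'):
    p,d,s=grab(n,n+'0');print(n,calibration(n),(d>0).mean())
print(s,grasp_offset, calibration('wrist'))
a=cv2.imread('pics/scene0.png')
E
```

```text
scene {'fov_y': 54.98727277243054, 'cx': 279.2695218983305, 'cy': 210.11819015710623, 'extrinsics': array([[-4.62850450e-01,  8.86342185e-01,  1.29225174e-02,
         2.55843542e+02],
       [ 6.10105839e-01,  3.29107066e-01, -7.20735322e-01,
        -2.71561595e+02],
       [-6.43071012e-01, -3.25708565e-01, -6.93089896e-01,
         1.37306003e+03],
       [ 0.00000000e+00,  0.00000000e+00,  0.00000000e+00,
         1.00000000e+00]])} 0.99640731292517
side {'fov_y': 51.59042231508704, 'cx': 283.28280037475463, 'cy': 205.80499773487793, 'extrinsics': array([[ 9.09723607e-01, -4.14871155e-01,  1.68785051e-02,
        -5.51238027e+02],
       [-3.12528263e-01, -7.10938085e-01, -6.29994543e-01,
         2.52294992e+02],
       [ 2.73366136e-01,  5.67845898e-01, -7.76416120e-01,
         9.41791918e+02],
       [ 0.00000000e+00,  0.00000000e+00,  0.00000000e+00,
         1.00000000e+00]])} 0.9957908163265307
{'clock': 0.05, 'qpos': array([ 1.22611332,  0.32182304, -0.07012508,  1.45164362,  0.02259627,
        1.3707807 , -0.05690508]), 'joint_vel': array([-1.03146780e-03, -5.96377669e
[... 294 characters left out ...]
.23952773]), 'ee_rot': array([ 9.83946459e-01,  1.78461467e-01, -2.05570545e-04, -9.10563880e-04]), 'wrist_force': array([0.19692729, 0.68992882, 0.83657839]), 'wrist_torque': array([0.01362523, 0.0157275 , 0.03436173]), 'width': 85.61462690485646} 18.700000000000003 {'fov_y': 70.21170804791133, 'cx': 280.2665630088801, 'cy': 212.6644678311509, 'hand_eye': array([[-1.86225799e-04, -9.55569050e-01, -2.94767292e-01,
         7.53107294e+01],
       [ 9.99999535e-01,  1.00825221e-04, -9.58624586e-04,
         4.44694545e-01],
       [ 9.45751962e-04, -2.94767333e-01,  9.55568587e-01,
        -1.42478636e+02],
       [ 0.00000000e+00,  0.00000000e+00,  0.00000000e+00,
         1.00000000e+00]])}
```

View pics/scene0.png

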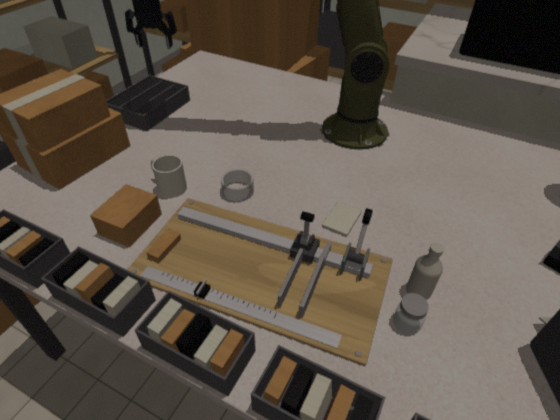

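View pics/side0.png

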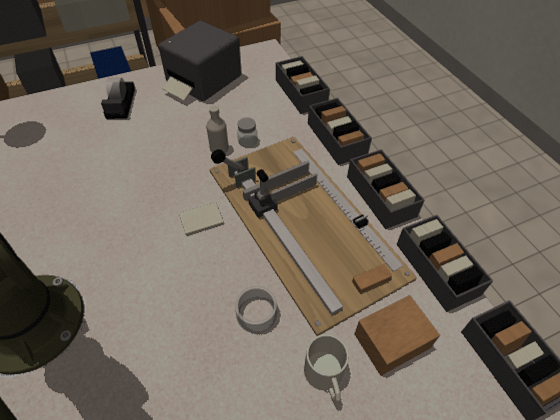

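```bash
cat > m.py <<'E'
from h import *
est=[]
for n in('scene','side'):
    z=np.load('pics/%s0.npz'%n);p,d=z['p'],z['d'];P=cloud(n,d)
    hsv=cv2.cvtColor(p,cv2.COLOR_RGB2HSV)
    m=(P[...,2]>5)&(P[...,2]<160)&(P[...,0]>330)&(P[...,0]<950)&(np.abs(P[...,1])<500)
    b=m&(P[...,2]<19)&(hsv[...,1]>90)&(hsv[...,0]<25)
    b=cv2.morphologyEx(b.astype(np.uint8),cv2.MORPH_OPEN,np.ones((3,3)))
    nn,l,st,_=cv2.connectedComponentsWithStats(b);i=1+np.argmax(st[1:,4])
    # whole board: hull of largest component
    Q=P[l==i]; r=cv2.minAreaRect(Q[:,:2].astype(np.float32)); print(n,len(Q),np.median(Q[:,2]),r,cv2.boxPoints(r).round().tolist())
    black=m&(p.max(-1)<45)&(P[...,2]>25)
    nn,l,st,ce=cv2.connectedComponentsWithStats(black.astype(np.uint8))
    for k in range(1,nn):
        if st[k,4]>15: print(' blk',st[k,4],ce[k].round(1),np.median(P[l==k],0).round(),P[l==k][:,2].min().round(),P[l==k][:,2].max().round())
E
python3 m.py
python3 - <<'E'
import cv2
a=cv2.imread('pics/scene0.png')[185:345,180:400];cv2.imwrite('pics/c0.png',cv2.resize(a,None,fx=3.6,fy=3.6,interpolation=2))
E
```

```text
scene 8129 11.694193213850326 ((695.596435546875, -67.64924621582031), (198.47396850585938, 402.4211120605469), 7.8137593269348145) [[570.0, 118.0], [625.0, -280.0], [821.0, -254.0], [767.0, 145.0]]
 blk 91 [366.8 216. ] [523. 197. 138.] 120.0 143.0
 blk 93 [306.9 216.7] [590.  84. 142.] 129.0 146.0
 blk 530 [ 37.4 247.1] [ 888. -432.   64.] 30.0 71.0
 blk 173 [302.5 243.8] [594.  75.  50.] 41.0 72.0
 blk 936 [ 38.9 262.1] [ 914. -400.   48.] 25.0 72.0
 blk 1424 [ 87.9 274.9] [ 894. -305.   68.] 30.0 81.0
 blk 37 [292.6 252.7] [613.  65.  36.] 25.0 44.0
 blk 66 [307.3 257.2] [609. 101.  35.] 25.0 45.0
 blk 77 [354.  259.2] [581. 200.  56.] 34.0 62.0
 blk 22 [342.4 266. ] [602. 183.  44.] 28.0 59.0
 blk 1198 [108.2 305.9] [ 944. -151.   48.] 25.0 72.0
 blk 22 [196.7 288. ] [794. -74.  30.] 28.0 31.0
 blk 78 [204.1 290. ] [792. -57.  30.] 25.0 34.0
 blk 1601 [193.5 326.8] [884.   0.  63.] 26.0 77.0
 blk 1163 [200.8 362. ] [946.  53.  48.] 25.0 71.0
 blk 2299 [316.5 387.6] [878. 223.  67.] 25.0 80.0
 blk 339 [269.5 409.6] [946. 185.  50.] 25.0 69.0
side 10956 12.625407678967122 ((664.110107421875, 7.3988037109375), (277.5121154785156, 558.4984741210938), 5.789818286895752) [[498.0, 271.0], [554.0, -284.0], [830.0, -256.0], [774.0, 299.0]]
 blk 1944 [328.5 118.2] [878. 296.  59.] 25.0 82.0
 blk 154 [218. 156.] [510. 188. 133.] 107.0 148.0
 blk 582 [388.3 177. ] [912.  -6.  67.] 39.0 80.0
 blk 102 [237.8 166.9] [563. 217.  50.] 25.0 66.0
 blk 880 [381.3 198.6] [848. -58.  47.] 25.0 71.0
 blk 143 [244.8 176.3] [572. 176.  44.] 25.0 60.0
 blk 93 [262.  175.9] [582.  75. 142.] 57.0 147.0
 blk 268 [263.9 203.8] [582.  63.  44.] 25.0 73.0
 blk 1437 [452.5 259.8] [ 901. -293.   67.] 29.0 82.0
 blk 56 [362.  221.8] [789. -75.  30.] 25.0 35.0
 blk 1072 [435.3 273. ] [ 847. -282.   48.] 25.0 70.0
 blk 969 [504.6 321.9] [ 912. -431.   63.] 25.0 71.0
 blk 619 [484.9 344.3] [ 847. -453.   47.] 25.0 70.0
```

View pics/c0.png

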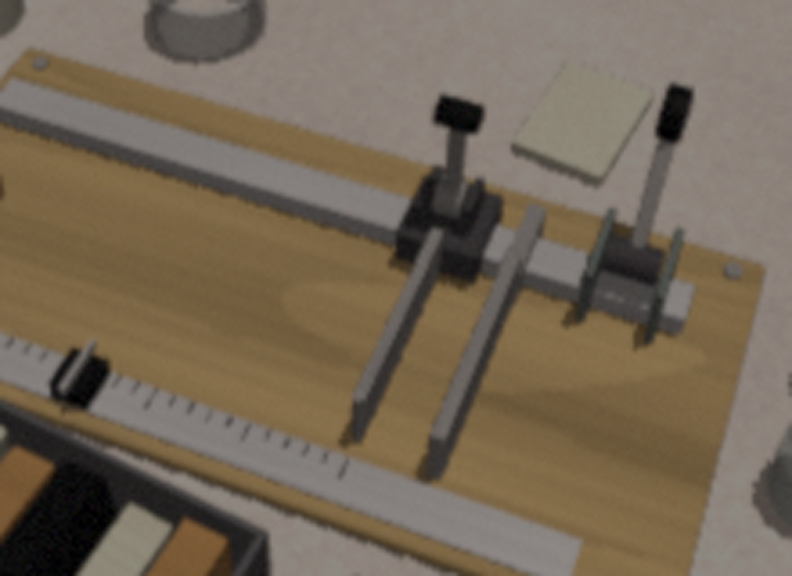

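```bash
cat >> h.py <<'E'
def tri(obs,s=None):
    A=np.zeros((3,3));b=np.zeros(3)
    for n,u,v in obs:
        f,cx,cy=K(calibration(n));T=c2w(n,s);r=T[:3,:3]@np.array([(u-cx)/f,(v-cy)/f,1]);r/=np.linalg.norm(r)
        M=np.eye(3)-np.outer(r,r);A+=M;b+=M@T[:3,3]
    return np.linalg.solve(A,b)
yaw=np.radians(5.8);O=np.array([589.4,-0.1,0])
Rg=R.from_euler('z',yaw).as_matrix()
g=lambda w:(np.asarray(w)-O)@Rg      # world->gauge
w=lambda q:Rg@np.asarray(q)+O
E
python3 - <<'E'
from h import *
for n,o in dict(knob=[('scene',366.8,216),('side',218,156)],grip=[('scene',306.9,216.7),('side',262,174.5)]).items():
    P=tri(o);print(n,P.round(1),g(P).round(1))
m=ray('scene',205.8,280.8,34);print('mark',m,g(m))
t=ray('scene',279.5,300,37);print('tip',t,g(t))
for n,u,v in [('side',217,130),('side',247,132)]:print(g(cloud(n,np.load('pics/side0.npz')['d'])[v,u]))
s=sense();x=R.from_quat(s['ee_rot']).as_euler('xyz',degrees=True);print(x, R.from_quat(s['ee_rot']).as_matrix()[:,1])
E
```

```text
knob [511.3 194.7 126.6] [-58.  201.7 126.6]
grip [585.   82.5 136.3] [  4.   82.7 136.3]
mark [771.83116958 -65.74903422  34.        ] [174.86300299 -83.74877619  34.        ]
tip [741.67153208  98.65282878  37.        ] [161.47160498  82.85928709  37.        ]
[ -6.03964772 326.73271513  94.56839021]
[ 79.50611388 315.47526013  59.23879525]
[-1.79902765e+02  4.83660143e-03  2.05614581e+01] [ 0.35121126 -0.9362947  -0.00169707]
```

>>> carry_out --pt "3.4 3.85 0" --pt "3.4 3.85 0" --pt "3.4 3.85 0" --pt "3.4 3.85 0" --pt "3.4 3.85 0" --pt "3.4 3.85 0" --pt "3.4 3.85 0" --pt "3.4 3.85 0" --spin '[-3.7,-3.7,-3.7,-3.7,0,0,0,0]' --gripper 60 --newtons 30

```text
clock: 1.1
position: [500.9, -299.2, 231.0]
ee_rot: [0.999, 0.05, -0.0, -0.0]
wrist_force: [0.2, -0.2, -0.7]
width: 65.3
```

>>> carry_out --pt "0.1 4.95 0" --pt "0.1 4.95 0" --pt "0.1 4.95 0" --pt "0.1 4.95 0" --pt "0.1 4.95 0" --pt "0.1 4.95 0" --pt "0.1 4.95 0" --pt "0.1 4.95 0" --pt "0.1 4.95 0" --pt "0.1 4.95 0" --pt "0 0 0" --pt "0 0 0" --spin '[0,0,0,0,0,0,0,0,0,0,0,0]'

```text
clock: 2.6
position: [510.1, 193.6, 230.8]
ee_rot: [0.999, 0.05, -0.0, 0.0]
wrist_force: [1.1, -1.2, -0.3]
width: 65.4
```

```bash
python3 - <<'E'
from h import *
p,d,s=grab('wrist','w1');P=cloud('wrist',d,s)
print(s['clock'],s['position'],s['width'],R.from_quat(s['ee_rot']).as_matrix()[:,1],Rg[:,1])
m=(p.max(-1)<50)&(P[...,2]>90)&(P[...,2]<160)
nn,l,st,ce=cv2.connectedComponentsWithStats(m.astype(np.uint8))
for k in range(1,nn):
    if st[k,4]>40:
        Q=g(P[l==k]);print(st[k],ce[k].round(),np.median(Q,0).round(1),Q.min(0).round(),Q.max(0).round())
E
```

```text
2.6 [510.12143398 193.58117294 230.84112134] 65.37222446539855 [ 1.00223547e-01 -9.94964496e-01  9.44215649e-04] [-0.1010563   0.99488071  0.        ]
[ 402  128   53   24 1086] [430. 139.] [  2.   87.3 142.7] [-7. 70. 90.] [ 10.  97. 146.]
[269 192  17  40 639] [277. 212.] [-54.7 203.1 140.8] [-74. 196. 124.] [-42. 210. 145.]
```

View pics/w1.png

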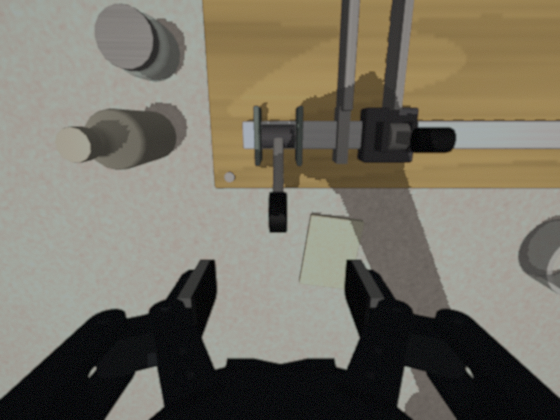

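>>> carry_out --pt "0.1 0.2 -4" --pt "0 0 -4" --pt "0 0 -3" --pt "0 0 -1.2" --pt "0 0 0" --spin '[0,0,0,0,0]'

```text
clock: 3.28
position: [511.3, 195.3, 109.1]
ee_rot: [0.999, 0.049, -0.0, 0.0]
wrist_force: [-0.1, -0.0, 1.2]
width: 65.0
```

>>> carry_out --pt "0 0 0" --pt "0 0 0" --pt "0 0 0" --pt "0 0 0" --pt "0 0 0" --spin '[0,0,0,0,0]' --gripper 255 --newtons 30

```text
clock: 3.9
position: [511.7, 196.1, 110.3]
ee_rot: [0.999, 0.05, 0.001, 0.0]
wrist_force: [-1.8, -3.0, 6.1]
width: 15.5
```

>>> carry_out --pt "0.64 0.06 0.44" --pt "0.64 0.07 0.4" --pt "0.73 0.07 0.35" --pt "0.73 0.08 0.3" --pt "0.78 0.08 0.22" --pt "0.78 0.08 0.17" --pt "0.75 0.07 0.09" --pt "0.75 0.08 0.03" --pt "0 0 0" --pt "0 0 0" --pt "0 0 0" --spin '[0,0,0,0,0,0,0,0,0,0,0]'

```text
clock: 5.28
position: [568.2, 201.8, 128.3]
ee_rot: [0.999, 0.05, -0.001, 0.0]
wrist_force: [-2.9, -2.7, -5.2]
width: 15.4
```

```bash
python3 - <<'E'
from h import *
s=sense();print(s['position'],g(s['position']),s['width'],s['wrist_force'])
p,d,s=grab('side','s1');c=p[120:240,180:340];cv2.imwrite('pics/c1.png',cv2.resize(c[:,:,::-1],None,fx=4,fy=4,interpolation=2))
E
```

```text
[568.18434193 201.77984347 128.32106808] [ -0.70581948 202.99033762 128.32106808] 15.409605923914189 [-2.9424303  -2.66525628 -5.21921319]
```

View pics/c1.png

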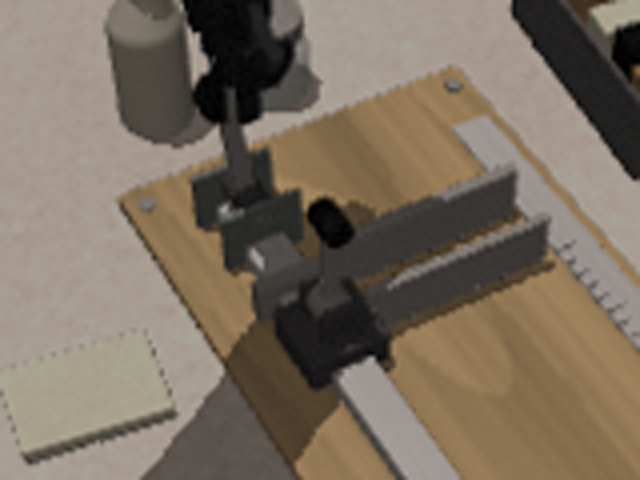

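>>> carry_out --pt "0 0 0" --pt "0 0 0" --pt "0 0 0" --pt "0 0 0" --pt "0 0 3" --pt "0 0 4" --pt "0 0 3" --pt "0 0 0" --pt "0 0 0" --spin '[0,0,0,0,0,0,0,0,0]' --gripper 60

```text
clock: 6.45
position: [569.0, 202.0, 228.7]
ee_rot: [0.999, 0.05, -0.0, 0.0]
wrist_force: [0.7, 0.2, 0.0]
width: 65.2
```

>>> carry_out --pt "0.6 -3 0" --pt "0.6 -3 0" --pt "-2.0 -3 0" --pt "-2.0 -3 0" --pt "-2 0 0" --pt "-2 0 0" --pt "0 0 0" --pt "0 0 0" --spin '[0,0,0,0,0,0,0,0]'

```text
clock: 7.45
position: [501.5, 82.0, 228.8]
ee_rot: [0.999, 0.05, -0.0, 0.0]
wrist_force: [0.9, -0.0, 0.1]
width: 65.6
```

```bash
python3 - <<'E'
from h import *
p,d,s=grab('wrist','w2');P=cloud('wrist',d,s);print(s['clock'],s['position'],g(s['position']))
G=g(P)
m=(p.max(-1)<60)&(P[...,2]>110)&(P[...,2]<175)
nn,l,st,ce=cv2.connectedComponentsWithStats(m.astype(np.uint8))
for k in range(1,nn):
    if st[k,4]>40:
        Q=G[l==k];print(st[k],ce[k].round(),np.median(Q,0).round(1),np.percentile(Q,2,0).round(),np.percentile(Q,98,0).round())
E
```

```text
7.45 [501.49041034  82.03400743 228.76800868] [-79.15939622  90.59735715 228.76800868]
[ 272   99   39   28 1066] [291. 112.] [  2.   82.6 143.2] [ -8.  69. 136.] [ 11.  96. 146.]
[ 102  104   52   51 1988] [126. 128.] [ -8.5 197.  157.8] [-25. 194. 114.] [  6. 208. 165.]
```

View pics/w2.png

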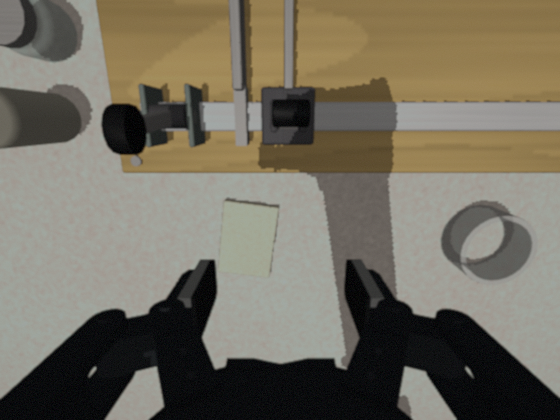

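```bash
python3 - <<'E'
from h import *
z=np.load('pics/w2.npz');p,d=z['p'],z['d'];s=sense();G=g(cloud('wrist',d,s))
for u in (350,450,530):
    r=np.where((np.abs(G[:,u,2]-30)<4))[0];print('rail',u,r.min(),r.max(),G[r,u,0].min(),G[r,u,0].max(),np.median(G[r,u],0))
m=(p.max(-1)<60)&(G[...,2]>120)&(G[...,2]<175);m[:, :95]=0;m[:,160:]=0
Q=G[m];print('face n',np.histogram(Q[:,1],bins=np.arange(186,214,2)))
f=Q[(Q[:,1]<197)];(c,r)=cv2.minEnclosingCircle(f[:,[0,2]].astype(np.float32));print(c,r,np.percentile(f,[3,97],axis=0))
t=Q[(Q[:,2]>162)];print('top',t.mean(0),len(t))
# carriage top z44
b=(abs(G[...,2]-44)<3);b[:,:255]=0;b[:,330:]=0;print('carr',np.percentile(G[b],[2,50,98],axis=0))
# same from side, present view
p,d,s=grab('side','s2');G=g(cloud('side',d));m=(p.max(-1)<60)&(G[...,2]>125)&(G[...,2]<175)&(G[...,1]>180)&(G[...,1]<225)&(abs(G[...,0])<60)
print('side',m.sum(),np.percentile(G[m],[2,50,98],axis=0))
m=(abs(G[...,2]-30)<3)&(abs(G[...,0])<40)&(G[...,1]<0)&(G[...,1]>-250);
for y in (-200,-100,-30):
    k=m&(abs(G[...,1]-y)<15);print(y,np.percentile(G[k][:,0],[3,97]))
E
```

```text
rail 350 102 130 -13.86529122347428 15.189223288142161 [ 0.86074376 14.76528221 29.8914418 ]
rail 450 102 130 -13.976268282737884 15.08890120610835 [  0.75560566 -93.88116227  29.80076833]
rail 530 102 130 -14.056055801795688 15.002610532688134 [   0.66238315 -180.79149285   29.45553583]
face n (array([  0,   0,   0,  10, 876, 206, 148, 147, 151, 137, 149,  76,   1]), array([186, 188, 190, 192, 194, 196, 198, 200, 202, 204, 206, 208, 210,
       212]))
(-7.634609699249268, 142.86788940429688) 22.866497039794922 [[-24.13520759 194.1559413  133.4750807 ]
 [  5.24988297 196.52842031 163.69531012]]
top [ -9.25013058 201.6910755  163.58337889] 570
carr [[-26.85935539  55.89647013  41.59373337]
 [ -1.20769072  85.74171486  43.75476645]
 [ 28.8263574  109.69882195  45.2873669 ]]
side 3 [[-24.42411223 197.87399649 144.83644206]
 [-24.0907324  198.02726415 147.8232267 ]
 [-23.42157004 199.02407621 149.95790192]]
-200 [-12.55652327  15.64444369]
-100 [-12.65537527  16.11108249]
-30 [-12.11286333  15.8866267 ]
```

```bash
python3 - <<'E'
from h import *
p,d,s=grab('scene','s3');G=g(cloud('scene',d))
m=(abs(G[...,1]-201)<14)&(abs(G[...,0])<40)&(G[...,2]>64)&(G[...,2]<170)
for a in range(65,170,10):
    k=m&(abs(G[...,2]-a)<5); 
    if k.sum(): print(a,k.sum(),np.median(G[k],0).round(1),np.percentile(G[k][:,0],[5,95]).round(1))
z=np.load('pics/w2.npz');G=g(cloud('wrist',z['d'],sense()))
m=(abs(G[...,1]-201)<17)&(abs(G[...,0])<40)&(G[...,2]>45)&(G[...,2]<70)
print(np.percentile(G[m],[2,50,98],axis=0).round(1))
c=p[190:290,270:400];cv2.imwrite('pics/c3.png',cv2.resize(c[:,:,::-1],None,fx=5,fy=5,interpolation=2))
E
```

```text
65 20 [  5.7 203.7  65.1] [0.3 8.8]
75 16 [  5.4 203.6  74.3] [0.9 6.7]
85 18 [  3.8 203.1  84.8] [1.5 6.4]
95 15 [  3.3 203.5  96.4] [1.8 5.2]
105 17 [  2.2 202.6 103.3] [-1.   4.5]
115 21 [  1.1 203.1 114. ] [-2.7  3.1]
125 16 [ -0.3 202.5 124.6] [-1.6  1.2]
135 10 [  4.9 207.8 137.7] [-18.7   6.4]
145 33 [  7.4 203.5 145.9] [-10.8   9.1]
155 40 [  4.9 202.8 156.2] [-0.5  8.3]
165 60 [ -5.8 202.9 162.6] [-18.    1.7]
[[-10.9 185.8  54.1]
 [  3.4 195.2  61.5]
 [ 12.1 216.8  69.3]]
```

View pics/c3.png

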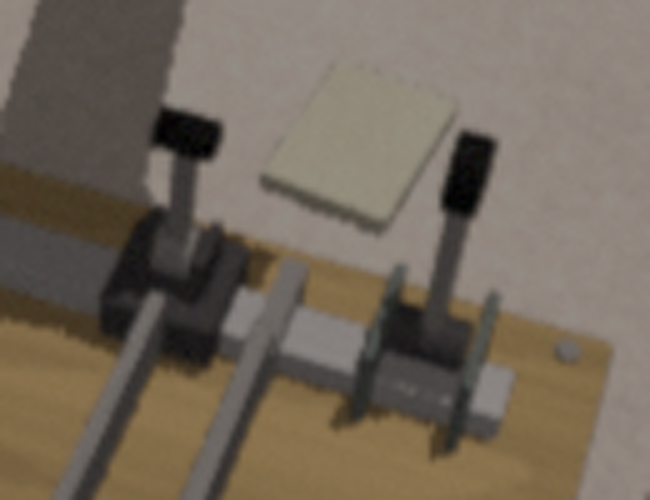

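>>> carry_out --pt "1.46 2.95 0" --pt "1.46 2.95 0" --pt "1.46 2.95 0" --pt "1.46 2.95 0" --pt "0 0 -3" --pt "0 0 -4" --pt "0 0 -3" --pt "0 0 0" --spin '[0,0,0,0,0,0,0,0]'

```text
clock: 8.6
position: [558.1, 199.6, 126.5]
ee_rot: [0.999, 0.05, -0.003, 0.0]
wrist_force: [-1.0, 0.0, -0.1]
width: 65.2
```

>>> carry_out --pt "0 0 0" --pt "0 0 0" --pt "0 0 0" --pt "0 0 0" --pt "0 0 0" --spin '[0,0,0,0,0]' --gripper 255

```text
clock: 9.22
position: [560.5, 200.9, 130.9]
ee_rot: [0.999, 0.05, 0.001, -0.0]
wrist_force: [-1.0, 0.6, 5.9]
width: 15.7
```

>>> carry_out --pt "0.4 0.04 0" --pt "0.4 0.04 0" --pt "0.2 0.02 0" --pt "0 0 0" --pt "0 0 0" --pt "0 0 0" --spin '[0,0,0,0,0,0]'

```text
clock: 9.98
position: [568.8, 201.8, 130.8]
ee_rot: [0.999, 0.05, -0.001, 0.0]
wrist_force: [-4.0, 0.7, 9.4]
width: 15.7
```

>>> carry_out --pt "0 0 0" --pt "0 0 0" --pt "0 0 0" --pt "0 0 0" --pt "0 0 3" --pt "0 0 4" --pt "0 0 3" --pt "0 0 0" --spin '[0,0,0,0,0,0,0,0]' --gripper 60

```text
clock: 10.98
position: [571.0, 202.1, 232.2]
ee_rot: [0.999, 0.05, 0.002, -0.001]
wrist_force: [0.3, 0.8, -0.3]
width: 64.9
```

>>> carry_out --pt "-1.46 -2.95 0" --pt "-1.46 -2.95 0" --pt "-1.46 -2.95 0" --pt "-1.46 -2.95 0" --pt "-0.1 0 0" --pt "0 0 0" --spin '[0,0,0,0,0,0]'

```text
clock: 11.72
position: [510.0, 83.8, 228.8]
ee_rot: [0.999, 0.05, -0.0, -0.0]
wrist_force: [0.5, 0.9, 0.4]
width: 65.4
```

```bash
cat > knob.py <<'E'
from h import *
p,d,s=grab('scene','s4');G=g(cloud('scene',d))
m=(abs(G[...,1]-201)<14)&(abs(G[...,0])<40)&(G[...,2]>64)&(G[...,2]<130)
print('scene slope',np.polyfit(G[m][:,2],G[m][:,0],1))
p,d,s=grab('wrist','w4');G=g(cloud('wrist',d,s));print(s['position'],g(s['position']),s['clock'])
m=(p.max(-1)<60)&(G[...,2]>120)&(G[...,2]<175)&(abs(G[...,1]-201)<15)
t=G[m&(G[...,2]>162)];print('top',t.mean(0),len(t));f=G[m&(G[...,1]<197)];print(np.percentile(f,[3,97],axis=0))
E
python3 knob.py
```

```text
scene slope [-0.00931354  6.88898848]
[510.20131506  84.39088774 228.9801478 ] [-70.25490755  92.06188013 228.9801478 ] 11.775
top [ -2.15934438 201.55850253 163.84362921] 634
[[-16.70909936 194.01656821 134.24104468]
 [ 12.59355423 196.55303158 164.34013749]]
```

>>> carry_out --pt "3.4 -1.5 0" --pt "3.4 -1.5 0" --pt "3.4 -1.5 0" --pt "3.4 -1.5 0" --pt "3.4 -1.5 0" --pt "0 0 0" --pt "0 0 0" --spin '[0,0,0,0,0,0,0]'

```text
clock: 12.7
position: [679.9, 10.0, 228.6]
ee_rot: [0.999, 0.051, -0.001, -0.001]
wrist_force: [0.6, 1.3, 0.3]
width: 64.8
```

```bash
python3 - <<'E'
from h import *
p,d,s=grab('wrist','w5');G=g(cloud('wrist',d,s));print(g(s['position']))
z=np.load('pics/s4.npz');S=g(cloud('scene',z['d']));m=(abs(S[...,1]-82)<12)&(abs(S[...,0])<40)&(S[...,2]>76)&(S[...,2]<122)
print('cam slope',np.polyfit(S[m][:,2],S[m][:,0],1),m.sum())
cv2.imwrite('pics/c5.png',cv2.resize(p[:300,:,::-1],(800,428),interpolation=2))
E
```

```text
[ 91.06057521   0.94488251 228.64313706]
cam slope [3.58350535e-03 6.17213368e+00] 72
```

View pics/c5.png

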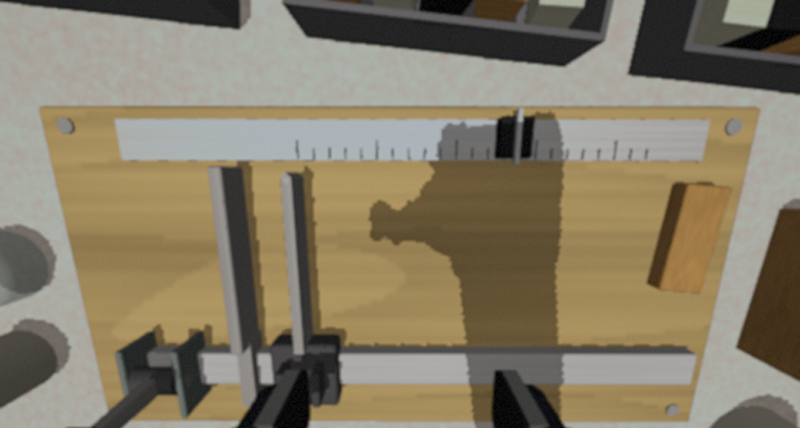

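```bash
python3 - <<'E'
from h import *
s=sense()
print('mark',g(ray('wrist',517.5*.7,162*.7,34,s)),'tip',g(ray('wrist',287.5*.7,174*.7,57,s)))
z=np.load('pics/w5.npz');p,d=z['p'],z['d'];G=g(cloud('wrist',d,s))
for a in (57,):
  m=(G[...,2]>52)&(G[...,2]<62)&(G[...,0]>60)&(G[...,1]<110)&(G[...,1]>40)
  for x in (80,100,120,140,150,155,160,165,170):
    k=m&(abs(G[...,0]-x)<4)
    if k.sum():print(x,np.percentile(G[k][:,1],[2,50,98]).round(1))
m=(G[...,2]>31)&(G[...,2]<50)&(G[...,0]>160)&(abs(G[...,1]+84)<20)&(p.min(-1)>90)
print(m.sum(),np.median(G[m],0),np.percentile(G[m],[3,97],axis=0).round(1))
E
```

```text
mark [173.44085275 -86.60723828  34.        ] tip [164.71408206  80.87346357  57.        ]
80 [78.5 81.9 86.2]
100 [78.4 81.9 86.2]
120 [78.5 81.9 85.9]
140 [78.3 81.8 86.3]
150 [78.5 82.  86.3]
155 [78.5 81.8 86. ]
160 [78.5 81.8 86. ]
165 [78.7 82.  86.3]
170 [82.8 82.8 82.8]
112 [194.96927967 -84.79657873  37.42380669] [[174.8 -86.4  33.4]
 [209.8 -83.3  38.6]]
```

>>> carry_out --pt "-2.4 1.8 0" --pt "-2.4 1.8 0" --pt "-2.4 1.8 0" --pt "-2.5 1.8 0" --pt "0 0 -4" --pt "0 0 -4" --pt "0 0 -3.2" --pt "0 0 0" --pt "0 0 0" --spin '[0,0,0,0,0,0,0,0,0]'

```text
clock: 13.88
position: [583.8, 81.0, 119.1]
ee_rot: [0.999, 0.051, 0.001, 0.0]
wrist_force: [-0.8, 0.0, -0.4]
width: 65.4
```

>>> carry_out --pt "0 0 0" --pt "0 0 0" --pt "0 0 0" --pt "0 0 0" --pt "0 0 0" --spin '[0,0,0,0,0]' --gripper 255 --newtons 40

```text
clock: 14.5
position: [584.0, 81.6, 118.9]
ee_rot: [0.999, 0.051, 0.001, -0.001]
wrist_force: [-1.4, 2.1, 6.2]
width: 27.0
```

```bash
python3 -c "
from h import *
s=sense();print(g(s['position']),s['width'],s['wrist_force'])"
```

```text
[  2.86857081  81.85539713 118.85300881] 26.98305971649556 [-1.40174531  2.12970337  6.15598517]
```

>>> carry_out --pt "0.2 -2 0" --pt "0.2 -2 0" --pt "0.2 -2 0" --pt "0.2 -2 0" --pt "0.2 -2 0" --pt "0.2 -2 0" --pt "0.2 -2 0" --pt "0.2 -2 0" --pt "0 -0.2 0" --pt "0 0 0" --pt "0 0 0" --spin '[0,0,0,0,0,0,0,0,0,0,0]'

```text
clock: 15.88
position: [600.2, -79.5, 118.8]
ee_rot: [0.999, 0.051, 0.001, -0.001]
wrist_force: [0.1, 4.0, 5.6]
width: 27.3
```

```bash
cat > chk.py <<'E'
from h import *
import sys
s=sense();print(s['clock'],g(s['position']).round(1),s['width'],s['wrist_force'].round(1))
for n in('scene','side','wrist'):
    p,d,s=grab(n,n+sys.argv[1]);G=g(cloud(n,d,s))
    m=(G[...,2]>50)&(G[...,2]<62)&(G[...,0]>80)&(G[...,0]<172)&(G[...,1]<0)&(G[...,1]>-130)
    k=m&(G[...,0]>130)
    r=(G[...,2]>34)&(G[...,2]<50)&(G[...,0]>172)&(G[...,0]<212)&(abs(G[...,1]+84)<20)&(p.min(-1)>75)
    print(n,'blade',m.sum(),k.sum(),np.percentile(G[m][:,1],[3,50,97]).round(1) if m.any() else '','ridge',r.sum(),np.percentile(G[r],[3,50,97],axis=0).round(1).tolist() if r.any() else '')
a=cv2.imread('pics/scene%s.png'%sys.argv[1])[240:320,170:270];b=cv2.imread('pics/side%s.png'%sys.argv[1])[180:260,310:410]
cv2.imwrite('pics/c%s.png'%sys.argv[1],np.hstack([cv2.resize(i,(400,320),interpolation=2) for i in(a,b)]))
E
python3 chk.py 6
```

```text
15.875 [  2.8 -80.1 118.8] 27.338453975177938 [0.1 4.  5.6]
scene blade 149 67 [-83.6 -78.2 -75.4] ridge 25 [[175.2, -86.3, 34.8], [192.5, -84.9, 36.5], [209.4, -82.9, 38.7]]
side blade 135 57 [-86.3 -83.5 -77.8] ridge 25 [[175.3, -89.4, 35.0], [190.1, -87.1, 37.3], [209.9, -84.7, 39.3]]
wrist blade 1496 425 [-84.1 -80.5 -76.7] ridge 0
```

View pics/c6.png

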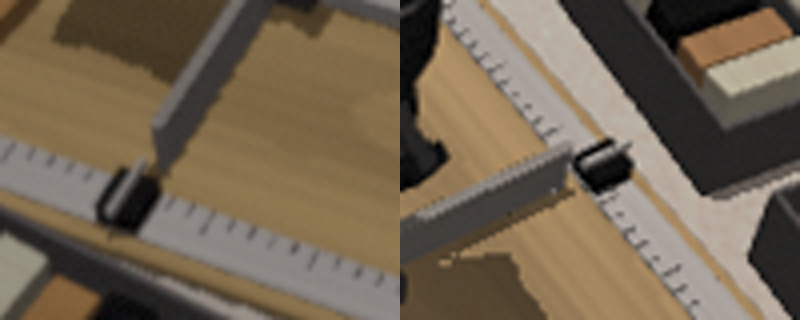

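>>> carry_out --pt "0 -0.25 0" --pt "0.05 -0.25 0" --pt "0 0 0" --pt "0 0 0" --pt "0 0 0" --spin '[0,0,0,0,0]'

```text
clock: 16.65
position: [600.7, -84.2, 118.9]
ee_rot: [0.999, 0.051, 0.001, -0.001]
wrist_force: [-0.9, 4.4, 5.7]
width: 27.5
```

```bash
python3 chk.py 7
```

```text
16.65 [  2.8 -84.9 118.9] 27.47533561103513 [-0.9  4.4  5.7]
scene blade 151 70 [-87.9 -83.1 -80.2] ridge 24 [[174.9, -86.6, 34.7], [191.8, -84.7, 36.8], [209.9, -82.8, 38.5]]
side blade 135 58 [-90.8 -87.7 -82.3] ridge 25 [[177.0, -88.7, 34.2], [193.5, -87.0, 37.5], [209.7, -84.1, 39.8]]
wrist blade 1484 416 [-88.9 -85.3 -81.5] ridge 0
```

View pics/c7.png

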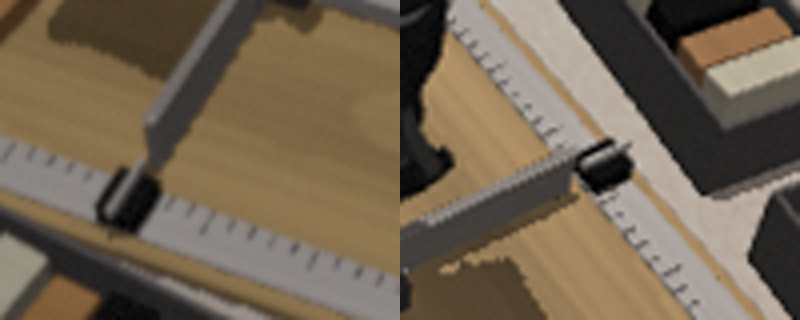

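>>> carry_out --pt "-0.89 -0.09 -0.05" --pt "-0.88 -0.09 -0.16" --pt "-0.85 -0.09 -0.27" --pt "-0.82 -0.08 -0.37" --pt "-0.77 -0.08 -0.46" --pt "0 0 0" --pt "0 0 0" --spin '[0,0,0,0,0,0,0]'

```text
clock: 17.68
position: [560.1, -88.5, 107.3]
ee_rot: [0.999, 0.051, 0.003, -0.001]
wrist_force: [-1.6, 5.4, 11.8]
width: 27.2
```

```bash
python3 chk.py 8
```

```text
17.675 [-38.1 -85.  107.3] 27.202763893053273 [-1.6  5.4 11.8]
scene blade 146 64 [-88.2 -83.2 -80.4] ridge 23 [[176.7, -86.8, 34.9], [191.3, -84.7, 37.1], [210.6, -82.8, 39.1]]
side blade 133 56 [-91.1 -88.3 -82.2] ridge 24 [[176.2, -88.5, 34.1], [191.3, -86.5, 36.4], [208.8, -83.4, 39.5]]
wrist blade 613 0 [-88.9 -84.9 -81.5] ridge 0
```

>>> carry_out --pt "-0.71 -0.07 -0.55" --pt "-0.64 -0.06 -0.63" --pt "-0.56 -0.06 -0.7" --pt "-0.47 -0.05 -0.77" --pt "-0.37 -0.04 -0.82" --pt "-0.1 -0.01 -0.3" --pt "0 0 0" --pt "0 0 0" --spin '[0,0,0,0,0,0,0,0]'

```text
clock: 18.82
position: [529.0, -92.2, 67.4]
ee_rot: [0.999, 0.051, -0.0, -0.001]
wrist_force: [-4.7, 4.6, 7.2]
width: 27.0
```

```bash
python3 chk.py 9; python3 - <<'E'
import cv2
a=cv2.imread('pics/side9.png')[120:280,180:400];cv2.imwrite('pics/c10.png',cv2.resize(a,None,fx=3.6,fy=3.6,interpolation=2))
E
```

```text
18.825 [-69.4 -85.5  67.4] 26.95626110080969 [-4.7  4.6  7.2]
scene blade 149 69 [-88.9 -83.8 -80.8] ridge 23 [[177.1, -86.6, 35.5], [192.9, -84.4, 37.0], [209.8, -83.1, 39.7]]
side blade 138 55 [-91.7 -88.9 -82.9] ridge 24 [[175.6, -88.3, 34.1], [192.4, -86.7, 36.5], [208.9, -83.4, 39.1]]
wrist blade 0 0  ridge 0
```

View pics/c10.png

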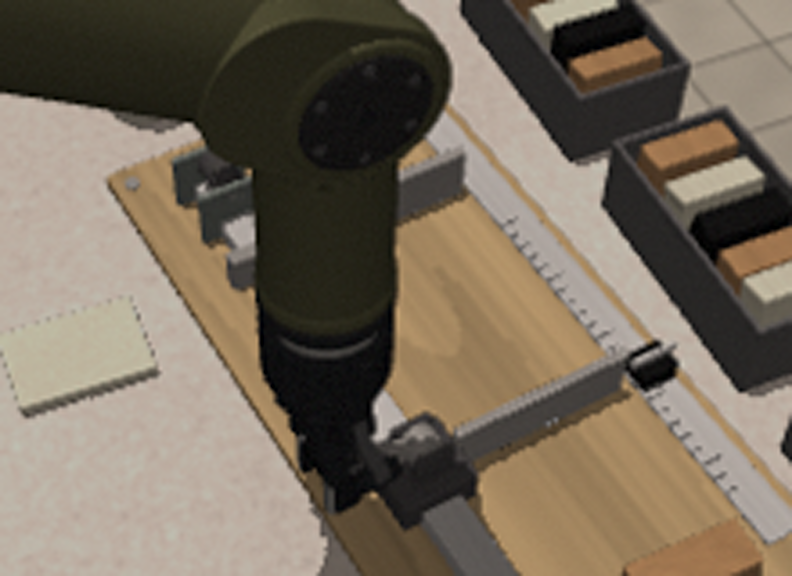

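>>> carry_out --pt "-0.1 -0.01 -0.25" --pt "-0.1 -0.01 -0.25" --pt "0 0 0" --pt "0 0 0" --pt "0 0 0" --pt "0 0 0" --spin '[0,0,0,0,0,0]'

```text
clock: 19.73
position: [527.4, -92.3, 62.6]
ee_rot: [0.999, 0.051, 0.0, -0.001]
wrist_force: [-3.8, 4.2, 8.1]
width: 27.1
```

```bash
python3 chk.py 11; python3 - <<'E'
from h import *
s=sense()
for n,f in (('wrist','wrist11'),('scene','scene11'),('side','side11')):
    z=np.load('pics/%s.npz'%f);G=g(cloud(n,z['d'],s))
    m=(abs(G[...,1]+84.5)<8)&(G[...,0]<-14)&(G[...,0]>-58)&(G[...,2]>55)&(G[...,2]<125)
    print(n,m.sum(),np.polyfit(G[m][:,0],G[m][:,2],1) if m.sum()>9 else '')
    for x in range(-55,-10,6):
        k=m&(abs(G[...,0]-x)<3)
        if k.any(): print('  ',x,k.sum(),np.median(G[k],0).round(1))
# brake
z=np.load('pics/scene11.npz');G=g(cloud('scene',z['d']))
m=(abs(G[...,1]-201)<14)&(abs(G[...,0])<40)&(G[...,2]>64)&(G[...,2]<130);print('brake slope',np.polyfit(G[m][:,2],G[m][:,0],1),m.sum())
E
```

```text
19.725 [-71.  -85.5  62.6] 27.111795580584737 [-3.8  4.2  8.1]
scene blade 152 67 [-88.7 -83.8 -80.8] ridge 23 [[176.4, -86.5, 35.3], [192.3, -84.8, 36.9], [209.6, -82.7, 38.6]]
side blade 138 57 [-91.6 -89.1 -83.3] ridge 26 [[175.4, -89.6, 34.6], [194.1, -87.1, 37.5], [210.6, -84.9, 40.0]]
wrist blade 0 0  ridge 0 
wrist 2427 [-0.39235062 66.29150526]
   -55 344 [-55.1 -85.7  88. ]
   -49 342 [-48.9 -85.7  85.6]
   -43 337 [-43.  -85.7  83.2]
   -37 335 [-37.  -85.7  80.9]
   -31 328 [-31.1 -85.7  78.4]
   -25 319 [-25.  -85.7  76.2]
   -19 316 [-19.  -85.9  73.8]
   -13 106 [-14.9 -85.9  72.1]
scene 93 [-0.38550176 64.84415379]
   -55 12 [-54.5 -83.5  87.3]
   -49 13 [-49.4 -82.2  84.9]
   -43 12 [-43.7 -83.   82.9]
   -37 13 [-38.1 -83.7  79. ]
   -31 8 [-31.4 -82.4  77.5]
   -25 15 [-25.8 -82.7  75.5]
   -19 14 [-18.9 -82.5  72.6]
   -13 6 [-15.2 -84.7  70.7]
side 38 [-0.47162686 64.5734469 ]
   -55 1 [-55.4 -89.4  88.6]
   -31 8 [-30.9 -88.3  79.8]
   -25 11 [-24.6 -86.8  76.8]
   -19 13 [-18.9 -90.   73.3]
   -13 5 [-14.9 -92.1  72.8]
brake slope [-0.0080122   6.64179397] 112
```

```bash
python3 -c "
from rig import job_done,sense;s=sense();print(s['clock'],s['joint_vel'].round(4),s['width']);job_done()"
```

```text
19.875 [ 0.0005  0.0013 -0.0001  0.0014 -0.0008 -0.0004 -0.0009] 27.321044191633405
the job is handed in; nothing more can be done
```

I handed the job in at 19.9 s. The brake lever was upright, the leg was drawn to the mark, and the cam lever was swung shut with the leg still gripped. The hand-in gave no verdict, so these are my own last checks:

| Check | Result |
|---|---|
| Brake lever | About 0.01 rad from vertical, from the slope of its arm in the scene camera |
| Leg tip against mark | Within about 0.5 mm in both the scene and side cameras |
| Cam lever | 0.374 rad above level, so about 1.35 rad and at its stop |
| Grip | 40 N commanded, fingers 27 mm apart on the barrel grip, arm still |

- **Brake needed two tries:** after the first swing the brake lever stood about 0.1 rad short of upright. I pinched it again and corrected it before moving the leg.
- **Camera disagreement:** the scene and side cameras put the tip and mark about 2 to 3 mm apart along the rail. Each camera still showed the tip and mark lined up with each other.
- **Bystanders:** I did not measure the other objects at the end. No move went near them, and no unexpected forces showed.

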